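# Release the cam lock and slide the egg fossil to its photo position

### The arm

A 6-joint arm with a two-finger parallel gripper is mounted at the origin on the work surface. World frame = base frame: x ahead of the robot, y to its left, z up, the work surface at z = 0. Lengths are in m, angles in rad, forces in N, time in s.
With the tool pointing down it reaches from about 0.35 to 0.975 m from the base axis. Payload 4.9 kg.
Tool frame: the origin (TCP) lies midway between the tips of the shut fingers; the grasp point (between the pads) lies 19 mm behind it; z points along the fingers, y is the line along which they close (so a half turn about z gives the same grasp; the last joint's range is limited). The gripper opens to 85 mm and grips with 20 to 120 N. Pads are 22 mm wide; open, the fingers measure 114 mm over their backs; the gripper's body (76 mm by 85 mm) begins 54 mm behind the grasp point. The pads swing forward as they close: fully open they stand 13 mm farther back than shut.
Start: joints at [-1.441, 0.053, 1.613, -0, 1.476, -0.119], TCP at [0.154, -0.606, 0.199] pointing down, gripper open.
Joint ranges: [-3.01, 3.01], [-1.01, 2.22], [0.06, 2.58], [-1.02, 4.17], [0.09, 2.62], [-3.14, 3.14]. Speed limits (rad/s): [2.57, 2.57, 3.14, 3.14, 3.14, 3.14].

### API

Orientations are given as a unit quaternion [w, x, y, z].
In Python, from plant import state, grab_frame, job_done, cut_out, place_of gives the robot as it stands.
- The arm moves only by the tool jog_arm, never from a script. Its argument "motion" is text: rows parted by semicolons, each of 7 numbers parted by spaces: the opening in per cent of the stroke, from 0 (shut) to 100 (fully open), then the shift along the tool's x, y, z as a fraction of full scale, then the turn, a rotation vector about the tool's x, y, z as a fraction of full scale. A call has exactly 5 rows; each row is the pose to reach, as a shift and turn from the pose commanded when the call began, along the tool's axes at that moment; what a row does not reach only later rows make up. Full scale, the value 1, is 50 cm for a shift and 1.5 rad for a turn. A row lasts 1/8 s, in which the tool goes at most 62.5 mm and 10.7 degrees, less where a joint would pass 70% of its speed; a pose out of reach is approached as far as the arm can. A call with a number of a shift or a turn outside -1 to 1 is refused whole. A call with a gripper value outside its range is refused whole. The fingers move at their own pace and stop on an object; the grip force is fixed at half the most. Time passes only in rows, so rows that repeat a pose let the fingers close, or fill a call up. It gives the time, the measured TCP pose, the force, the opening and the grip force at its end, in the units of the state.
- state(): the state, without advancing time (a new reading comes with each control period).
- grab_frame(name): name is "scene" or "top" or "wrist"; returns a dict with "color" (420x560x3 uint8, red, green, blue), "range_z" (420x560 float32, m along the optical axis (not along the pixel's ray), 0 where there is no reading), "intrinsics" (3x3 intrinsics, pixels), "k1" (the pictures are not rectified: a ray, as slopes to the right and down, at radius r is drawn at 1 + k1 r^2 times it, then the intrinsics apply), "world_from_camera" (4x4, takes a point from camera to world coordinates). Camera axes: x right, y up, looking along -z (the intrinsics and any distortion apply to the point x, -y, -z); pixel columns grow to the right and rows downward; lengths in m; the calibration is good to about 2 mm. A picture is of the moment at which its call begins.
- job_done(): hands the job in; it is judged then, once.
Trained networks look in the newest picture that a camera, given by its name, has taken for a name from the list of things; names that differ only in an ending like _2 or _b are one class to them, and where a whole thing is asked for, a point or a joint stands for the part that bears it (a point fixed in the world has none). Each returns a list of dicts, best first, with "p" (0 to 1); they miss things now and then, are a little off and sometimes report something else, mostly with a low value. They report only what shows in the picture. A call takes as long as a camera call.
- cut_out(camera, thing): "pixels" (420x560 bool, what is visible of it).
- place_of(camera, thing): "at" ([x, y, z] in m, in world coordinates, good to about 4 mm: a listed point, or the origin of a listed thing).
The state is a dict: "time": time; "joint_pos": joint angles; "joint_vel": joint speeds; "joint_efforts": joint torques, N m; "tool_pos": TCP position; "tool_rot": TCP orientation; "contact_force": force on the tool from outside, world axes, zero at the start; "ft_torque": the same for the moment, N m; "gripper_width": opening from 0.0 (shut) to 1.0 (fully open); "grasp_force": force on a finger pad.
Only numpy, scipy, OpenCV 4.12 (cv2) and the standard library are available. Lean on these libraries where they do the work, as an engineer would, in place of code of your own. Each camera call takes 0.05 s, during which the arm holds its last target. There are 200 camera calls.

### The job

The egg fossil lies on the sliding carriage of the photo rig, and the cam ahead of the carriage locks it back. First push the cam's lever round with the fingertips, clockwise seen from above, until the cam is at its low point (lever squarely across the track, above the tongue of the base); only then push the carriage forward by its rear plate until it is fully home. Do not touch or lift the fossil, which must stay lying on the carriage, and leave everything else on the table alone.

Things in the scene. Friction and masses are not known exactly. Their poses are not given: they have to be found in the camera images.
- rig: Photo rig: plywood base fixed to the table, x -170..330, y -75..75, 15 thick. On it in order along x: rails with the carriage, the cam, a small camera on a post (x 245..321, y -53..53, 165 high) looking back. Origin on the table surface; x = the carriage's forward direction, towards the camera; y left of that; z up. 'Rig' values elsewhere are mm in this frame.
- cam (a joint): Cam angle (rad), counter-clockwise from above. 0 = low point to the shoe, lever pointing squarely to the rig's right (-y), above a 30 wide plywood tongue; pi/2: lever to +x; pi: lever to +y, high point to the shoe, carriage locked. Range -0.5..3.2, starts at 2.3..3.1. It stays where left; turning takes 0.15 N m (2 N on the lever, 70 out). No stop at 0; within 0.5 of 0 the carriage can pass.
- cam_axis (a point): Point on the cam's vertical axis at the lever's mid height, 49 above the table (rig x 70, y 0); axes as the rig's. The cam is a steel eccentric disc of 36 radius, its centre 20 off this axis, z 20..33, just ahead of the carriage's shoe, with a hub of 28 diameter up to z 63 and a lever on top.
- cam_lever_mid (a point): Point on the lever's centre line, 70 out from the cam's axis, 49 above the table; turns with the lever, whose outward direction is this point's -y. The lever is a dark straight bar on edge, 12 wide, z 37..61, reaching 100 out from the axis, with a black ball of 24 diameter centred 104 out.
- carriage (a joint): Carriage travel forward along the rig's x (m): 0 = back (start), 0.038 = fully home at a hard stop. 1.5 N friction, light damping, no spring; stays where left. Unless the cam is at its low point, its shoe (steel, 54 wide, z 18..35, face at rig x 13 at the start) runs into the disc.
- push_face (a point): Centre of the rear face of the carriage's upright push plate (rig x -122, y 0 at the start), 55 above the table; moves with the carriage; axes as the rig's; push it along +x. The plate is 80 wide across y, 10 thick, z 24..80.
- tray_mid (a point): Middle of the carriage deck's upper surface, 33 above the table; moves with the carriage. The aluminium deck is 112 (x) x 92 (y), in front of the push plate, with 6 high rims on its front and sides.
- fossil: Egg fossil: a pinkish lump of rock with two dark round eggs in it, about 70 x 62 x 45, lying loose on the carriage deck in front of the push plate; its top is about 78 above the table. Origin under its centre. Rides along on the carriage.
- scale_bar: bystander: flat black photo scale bar with white marks, 150 x 26 x 5, lying near the rig; origin under its centre
- brush: bystander: a hand brush lying on the table near the rig; origin under its middle
- jar: bystander: closed jar, 48 diameter, 60 high, standing upright; origin under its centre
- chip: bystander: loose chip of rock, 55 x 45 x 30; origin under its centre
- tape_roll: bystander: roll of tape, 84 diameter, 22 high, lying flat; origin under its centre
- hammer: bystander: small hammer lying on the table; origin under its middle
- calculator: bystander: black pocket calculator, 75 x 140 x 14, lying flat; origin under its centre

How it is judged:
On the way, in this order (a step that is already met when the one before it is completed fails the run):
1. the cam is at its low point (within 0.4 rad) while the carriage is still back (under 12 mm) (value of joint cam between -0.4 and 0.4 rad and value of joint carriage below 0.012 m), for 0.2 s.
2. the carriage is pushed fully home with the cam at its low point (value of joint cam between -0.4 and 0.4 rad and value of joint carriage above 0.035 m), for 0.2 s.
At the end, for the whole second after the job is handed in: The cam rests within 0.4 rad of its low point, the carriage rests fully home (35 mm or more of its 38 mm travel), and the fossil lies at rest on the deck, within 20 mm of its middle (all of step 2 and velocity of joint carriage between -0.005 and 0.005 m/s and velocity of joint cam between -0.05 and 0.05 rad/s and horizontal distance between fossil and tray_mid below 0.02 m and z of fossil in the frame of tray_mid between -0.006 and 0.006 m and linear speed of fossil below 0.02 m/s); the robot touches nothing.
It fails at once if the carriage is pushed forward more than 12 mm while the cam is not at its low point (0.5 rad) (value of joint carriage above 0.012 m and not (value of joint cam between -0.5 and 0.5 rad)).
It fails at once if the robot touches the fossil (contact force between any of the fingers, the arm and fossil above 0.5 N).
It fails at once if the fossil is lifted, tipped or shifted off its place on the carriage (height (world z) of fossil above 0.045 m or angle between fossil's own z axis and vertical above 0.35 rad or horizontal distance between fossil and tray_mid above 0.025 m).
It fails at once if a bystander is lifted or moved more than 20 mm (distance of any of scale_bar, brush, jar, chip, tape_roll, hammer, calculator from where it was at the start of the episode above 0.02 m).
It also fails if it takes over 54 s, if anything falls off the work surface, if the arm or the gripper's body presses on something with over 40 N, if the wrist force passes 120 N, or if a joint passes its speed limit or range.

## Working session

There is one attempt and no reset: what is moved stays moved. The work goes in short steps, Python scripts to look and compute and a tool call to move; the robot and the scene stay as the last step left them, time stands still between calls to the robot, and variables do not carry over. Pictures are saved under pics/ and viewed, at most 10 in all, crops included, and the job is handed in when it is done.

Besides the shell and the picture viewer there is one more tool, called after ">>>" in YAML: its name, and indented under it one key for each argument. jog_arm: Moves the arm, as the interface text tells. Shift numbers are shares of 50 cm and turn numbers shares of 1.5 rad, none past 1 either way. Its arguments: {"type":"object","properties":{"motion":{"type":"string"}},"required":["motion"]}

```bash
mkdir -p pics; python3 - <<'E'
from plant import *
import cv2,numpy as np
for c in ["top","scene"]:
    f=grab_frame(c); cv2.imwrite(f"pics/{c}0.png",f["color"][:,:,::-1])
    print(c,np.round(f["world_from_camera"],3).tolist(),f["k1"])
    for n in ["rig","cam_axis","cam_lever_mid","push_face","tray_mid","fossil","scale_bar","brush","jar","chip","tape_roll","hammer","calculator"]:
        r=place_of(c,n); print(n,[(round(d["p"],2),np.round(d["at"],3).tolist()) for d in r[:2]])
s=state();print(s)
E
```

```text
top [[0.087, 0.975, -0.202, 0.362], [-0.996, 0.086, -0.014, 0.087], [0.004, 0.203, 0.979, 1.194], [0.0, 0.0, 0.0, 1.0]] -0.10880653270816548
rig [(0.63, [0.573, 0.053, -0.001])]
cam_axis [(0.7, [0.592, -0.017, 0.047]), (0.24, [0.621, 0.308, -0.003])]
cam_lever_mid [(0.89, [0.654, -0.025, 0.056])]
push_face [(0.91, [0.534, 0.166, 0.059]), (0.42, [0.505, -0.199, 0.003])]
tray_mid [(0.95, [0.554, 0.102, 0.036]), (0.57, [0.656, -0.029, 0.052])]
fossil [(0.87, [0.555, 0.104, 0.031])]
scale_bar [(0.74, [0.669, 0.116, -0.005])]
brush [(0.9, [0.398, 0.103, -0.003])]
jar [(0.72, [0.763, -0.122, 0.002])]
chip [(0.7, [0.501, -0.2, 0.004])]
tape_roll [(0.86, [0.62, 0.306, -0.002])]
hammer [(0.7, [0.73, 0.15, -0.002])]
calculator [(0.71, [0.555, 0.103, 0.03]), (0.66, [0.473, 0.371, -0.003])]
scene [[0.387, -0.598, 0.702, 1.323], [0.922, 0.264, -0.284, -0.212], [-0.016, 0.757, 0.654, 0.748], [0.0, 0.0, 0.0, 1.0]] -0.10307952404628387
rig [(0.74, [0.57, 0.052, 0.004])]
cam_axis [(0.71, [0.592, -0.013, 0.044]), (0.56, [0.656, -0.026, 0.057])]
cam_lever_mid [(0.55, [0.653, -0.025, 0.053])]
push_face 
[... 558 characters left out ...]
nt_pos': array([-1.44100023e+00,  5.27080991e-02,  1.61291484e+00, -2.83718367e-05,
        1.47600078e+00, -1.19003141e-01]), 'joint_vel': array([-0.00040618,  0.00064523, -0.00150933,  0.00017388,  0.00033598,
        0.00116872]), 'joint_efforts': array([-6.33164273e-04, -3.93675649e+01, -3.70452225e+01, -2.47569824e-04,
        3.95162751e-04, -3.47410612e-06]), 'tool_pos': array([ 0.15388654, -0.60573063,  0.19898967]), 'tool_rot': array([-1.54596815e-05,  9.92272174e-01,  1.24080347e-01, -1.42058407e-05]), 'contact_force': array([ 0.40649136, -0.3292811 , -0.87183396]), 'ft_torque': array([ 0.02175899, -0.01086014,  0.02865578]), 'grasp_force': 0.0, 'gripper_width': 0.9983699452120837}
```

View pictures.

View pics/top0.png

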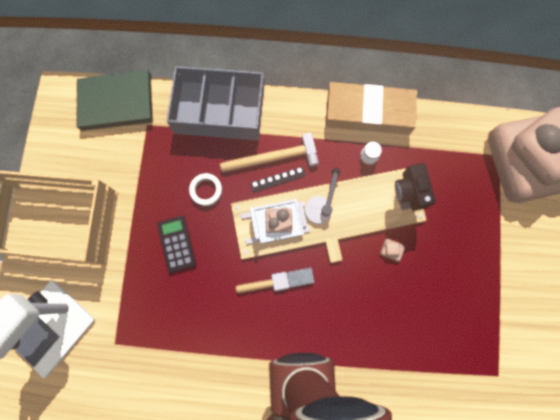

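View pics/scene0.png

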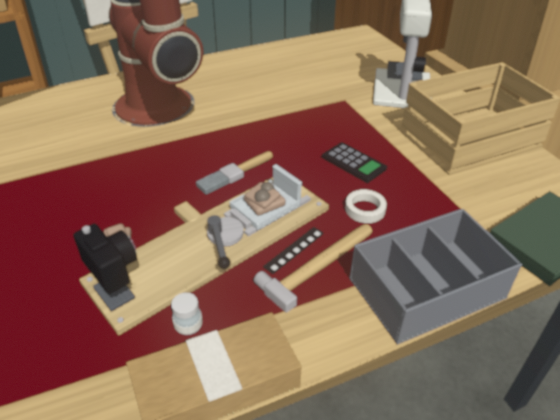

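The top view shows the rig running left to right. The lever goes from the hub (326,210) up to the ball (335,175), the tongue is at (333,250) and the push plate is near (255,225). The scene view agrees: lever towards the hammer, camera at lower left. The network points match both pictures.

```bash
cat > h.py <<'E'
import numpy as np
from plant import *
from scipy.spatial.transform import Rotation as R
P={(0,0):[.5715,.0525],(70,0):[.592,-.015],(-122,0):[.5335,.1675],(-61,0):[.5535,.103]}
a=np.array(list(P))/1e3; b=np.array(list(P.values()))
za=(a-a.mean(0))@[1,1j]; zb=(b-b.mean(0))@[1,1j]
yaw=np.angle((za.conj()*zb).sum()); c,s=np.cos(yaw),np.sin(yaw)
M=np.array([[c,-s],[s,c]]); t=b.mean(0)-M@a.mean(0)
w=lambda x,y:M@[x/1e3,y/1e3]+t
rig=lambda p:(np.array(p)[:2]-t)@M*1e3
def plan(*pts):   # rig x,y mm, world z m -> tool shift shares from present pose
    st=state(); q=st["tool_rot"]; Rm=R.from_quat([*q[1:],q[0]])
    print("tool in rig",rig(st["tool_pos"]).round(1),st["tool_pos"].round(4),"tool axes yaw wrt rig",np.degrees(np.arctan2(*(Rm.as_matrix()[:2,1][::-1]))-yaw).round(2))
    for x,y,z in pts: print((x,y,z),w(x,y).round(3),(Rm.inv().apply(np.r_[w(x,y),z]-st["tool_pos"])/.5).round(4))
E
python3 - <<'E'
from h import *
print(np.degrees(yaw),t,[(w(*k)-v).round(4) for k,v in P.items()])
l=rig([.6535,-.025])-[70,0]; print("lever",l,np.hypot(*l),"cam",np.arctan2(l[1],l[0])+np.pi/2)
for n,p in dict(scale=[.672,.118],jar=[.761,-.1215],hammer=[.73,.149],brush=[.4,.102],chip=[.504,-.2],tape=[.622,.308]).items(): print(n,rig(p).round())
plan((60,100,.15),(60,100,.042))
E
```

```text
-72.07918114881298 [0.57131759 0.05012061] [array([-0.0002, -0.0024]), array([ 0.0009, -0.0015]), array([ 0.0003, -0.0013]), array([-0.001 ,  0.0052])]
lever [26.76368395 55.08034541] 61.238380362264785 cam 2.6892864214426417
scale [-34. 117.]
jar [222. 128.]
hammer [-45. 181.]
brush [-102. -147.]
chip [ 217. -141.]
tape [-230.  128.]
tool in rig [ 495.6 -599. ] [ 0.1539 -0.6057  0.199 ] tool axes yaw wrt rig -3.67
(60, 100, 0.15) [0.685 0.024] [ 1.3394 -0.9588  0.098 ]
(60, 100, 0.042) [0.685 0.024] [ 1.3394 -0.9588  0.314 ]
```

>>> jog_arm:
  motion: "0 0.5 -0.36 0 0 0 0;0 0.5 -0.36 0 0 0 0;0 0.5 -0.36 0 0 0 0;0 0.5 -0.36 0 0 0 0;0 0.5 -0.36 0 0 0 0"

```text
time: 2.02
tool_pos: [0.353, -0.368, 0.1993]
tool_rot: [0.0, 0.992, 0.124, 0.0]
contact_force: [-1.2, -0.5, 0.4]
gripper_width: -0.0
grasp_force: 0.0
```

>>> jog_arm:
  motion: "0 0.5 -0.36 0 0 0 0;0 0.5 -0.36 0 0 0 0;0 0.5 -0.36 0 0 0 0;0 0.5 -0.36 0 0 0 0;0 0.5 -0.36 0 0 0 0"

```text
time: 2.65
tool_pos: [0.5511, -0.1318, 0.1993]
tool_rot: [0.0, 0.992, 0.124, 0.0]
contact_force: [1.0, -1.1, 0.3]
gripper_width: -0.0
grasp_force: 0.0
```

```bash
sed -i 's/(-61,0)/(-56,0)/' h.py; python3 - <<'E'
from h import *
plan((60,100,.15),(60,100,.042))
E
```

```text
tool in rig [168.1 -75.2] [ 0.5511 -0.1318  0.1993] tool axes yaw wrt rig -3.62
(60, 100, 0.15) [0.685 0.025] [ 0.336  -0.2381  0.0988]
(60, 100, 0.042) [0.685 0.025] [ 0.3358 -0.2382  0.3148]
```

>>> jog_arm:
  motion: "0 0.336 -0.238 0 0 0 0;0 0.336 -0.238 0 0 0 0;0 0.336 -0.238 0 0 0 0;0 0.336 -0.238 0.1 0 0 0;0 0.336 -0.238 0.1 0 0 0"

```text
time: 3.28
tool_pos: [0.6804, 0.0245, 0.1431]
tool_rot: [-0.001, 0.992, 0.125, -0.005]
contact_force: [-0.4, -0.5, -1.2]
gripper_width: -0.002
grasp_force: 0.0
```

```bash
python3 - <<'E'
from h import *
import cv2
f=grab_frame("wrist"); cv2.imwrite("pics/w1.png",f["color"][:,:,::-1])
for n in ["cam_axis","cam_lever_mid","tray_mid","push_face"]: print(n,[(round(d["p"],2),rig(d["at"]).round(1),round(d["at"][2],3)) for d in place_of("wrist",n)[:2]])
plan((65,85,.042),(85,60,.042),(125,45,.042))
E
```

```text
cam_axis []
cam_lever_mid [(0.56, array([103.8,  61.1]), 0.049)]
tray_mid []
push_face [(0.68, array([-123.1,    4.9]), 0.055)]
tool in rig [63.  98.8] [0.6843 0.0218 0.1519] tool axes yaw wrt rig -3.74
(65, 85, 0.042) [0.672 0.016] [-0.0281  0.0056  0.2197]
(85, 60, 0.042) [ 0.654 -0.011] [-0.0754  0.0487  0.2196]
(125, 45, 0.042) [ 0.652 -0.054] [-0.1001  0.1305  0.2197]
```

View pics/w1.png

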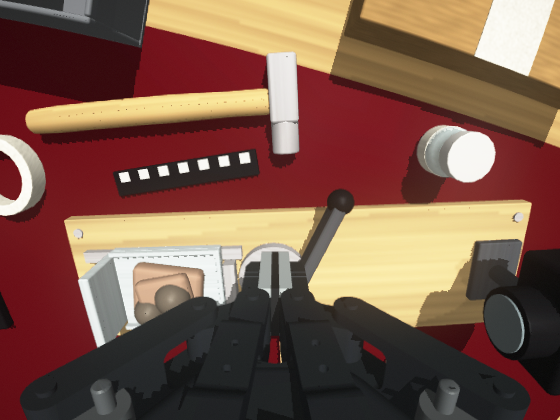

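The wrist view shows the lever from the hub (about 275,260) to the ball at (340,200), with the shut fingers on its carriage side. There is clear space below them, and the network puts the lever mid at rig (104,61), r 70, cam about 2.63.

```bash
cat >> h.py <<'E'
def arc(phis,r=66,z=.042,extra=0):
    out=[]
    for p in phis:
        a=np.radians(p);u=np.array([np.cos(a),np.sin(a)]);n=np.array([-u[1],u[0]])
        d=6+14.5*abs(n[0])+11*abs(n[1])+extra
        out.append((*(np.array([70,0])+r*u+d*n).round(1),z))
    plan(*out)
E
python3 - <<'E'
from h import *
plan((63,95,.042)); arc([70,61,50,40,30,20,10,0,-10,-20,-30,-40,-50,-60,-70,-80,-90])
E
```

```text
tool in rig [63.  98.8] [0.6843 0.0218 0.1519] tool axes yaw wrt rig -3.74
(63, 95, 0.042) [0.681 0.021] [-0.0084  0.0003  0.2198]
tool in rig [63.  98.8] [0.6843 0.0218 0.1519] tool axes yaw wrt rig -3.74
(np.float64(70.6), np.float64(70.0), 0.042) [0.659 0.006] [-0.0573  0.0187  0.2197]
(np.float64(81.0), np.float64(69.4), 0.042) [ 0.662 -0.004] [-0.0571  0.0395  0.2197]
(np.float64(93.9), np.float64(66.1), 0.042) [ 0.663 -0.018] [-0.062   0.0657  0.2197]
(np.float64(105.3), np.float64(60.6), 0.042) [ 0.661 -0.03 ] [-0.0715  0.0892  0.2197]
(np.float64(115.8), np.float64(52.7), 0.042) [ 0.657 -0.043] [-0.0859  0.1112  0.2197]
(np.float64(124.7), np.float64(42.6), 0.042) [ 0.65  -0.054] [-0.1049  0.1302  0.2196]
(np.float64(131.6), np.float64(30.5), 0.042) [ 0.64  -0.065] [-0.1282  0.1456  0.2196]
(np.float64(136.0), np.float64(17.0), 0.042) [ 0.629 -0.073] [-0.1545  0.1561  0.2195]
(np.float64(138.4), np.float64(7.6), 0.042) [ 0.621 -0.078] [-0.173   0.1621  0.2194]
(np.float64(139.3), np.float64(-2.6), 0.042) [ 0.611 -0.082] [-0.1932  0.1653  0.2194]
(np.float64(138.5), np.float64(-13.3), 0.042) [ 0.601 -0.085] [-0.2147  0.1651  0.2193]
(np.float64(135.8), np.float64(-24.2), 0.042) [ 0.59  -0.085] [-0.2368  0.1611  0.2192]
(np.float64(130.9), np.float64(-35.0), 0.042) [ 0.578 -0.084] [-0.259   0.1527  0.2191]
(np.float64(123.8), np.float64(-45.1), 0.042) [ 0.566 -0.08 ] [-0.2801  0.1399  0.219 ]
(np.float64(114.6), np.float64(-54.0), 0.042) [ 0.555 -0.074] [-0.299   0.1227  0.2189]
(np.float64(103.3), np.float64(-61.1), 0.042) [ 0.545 -0.066] [-0.3147  0.101   0.2188]
(np.float64(90.5), np.float64(-66.0), 0.042) [ 0.536 -0.055] [-0.3261  0.0761  0.2187]
```

>>> jog_arm:
  motion: "0 -0.008 0 0.1 0 0 0;0 -0.008 0 0.16 0 0 0;0 -0.008 0 0.2 0 0 0;0 -0.008 0 0.215 0 0 0;0 -0.008 0 0.215 0 0 0"

```text
time: 4.15
tool_pos: [0.6801, 0.0218, 0.0425]
tool_rot: [0.0, 0.992, 0.124, 0.001]
contact_force: [0.1, 0.4, 0.3]
gripper_width: 0.0
grasp_force: 0.0
```

```bash
python3 - <<'E'
from h import *
arc([70,61,50,40,30,20,10,0])
E
```

```text
tool in rig [61.7 94.8] [0.6801 0.0218 0.0425] tool axes yaw wrt rig -3.67
(np.float64(70.6), np.float64(70.0), 0.042) [0.659 0.006] [-0.0484  0.0209  0.0009]
(np.float64(81.0), np.float64(69.4), 0.042) [ 0.662 -0.004] [-0.0483  0.0418  0.0009]
(np.float64(93.9), np.float64(66.1), 0.042) [ 0.663 -0.018] [-0.0532  0.0679  0.0009]
(np.float64(105.3), np.float64(60.6), 0.042) [ 0.661 -0.03 ] [-0.0627  0.0914  0.0009]
(np.float64(115.8), np.float64(52.7), 0.042) [ 0.657 -0.043] [-0.0772  0.1134  0.0009]
(np.float64(124.7), np.float64(42.6), 0.042) [ 0.65  -0.054] [-0.0962  0.1324  0.0009]
(np.float64(131.6), np.float64(30.5), 0.042) [ 0.64  -0.065] [-0.1194  0.1477  0.0008]
(np.float64(136.0), np.float64(17.0), 0.042) [ 0.629 -0.073] [-0.1458  0.1582  0.0008]
```

>>> jog_arm:
  motion: "0 -0.03 0.005 0 0 0 0;0 -0.048 0.02 0 0 0 0;0 -0.048 0.042 0 0 0 0;0 -0.053 0.068 0 0 0 0;0 -0.053 0.068 0 0 0 0"

```text
time: 4.78
tool_pos: [0.6626, -0.0189, 0.0417]
tool_rot: [0.0, 0.992, 0.123, 0.0]
contact_force: [-0.6, 0.2, 0.5]
gripper_width: -0.002
grasp_force: 0.0
```

```bash
python3 - <<'E'
from h import *
arc([50,40,30,20,10,0])
print(state()["contact_force"],[(round(d["p"],2),rig(d["at"]).round(1),round(d["at"][2],3)) for c in("top","scene") for d in (grab_frame(c),place_of(c,"cam_lever_mid"))[1][:1]])
E
```

```text
tool in rig [95.  65.6] [ 0.6626 -0.0189  0.0417] tool axes yaw wrt rig -3.76
(np.float64(93.9), np.float64(66.1), 0.042) [ 0.663 -0.018] [ 0.0008 -0.0022 -0.0006]
(np.float64(105.3), np.float64(60.6), 0.042) [ 0.661 -0.03 ] [-0.0087  0.0213 -0.0006]
(np.float64(115.8), np.float64(52.7), 0.042) [ 0.657 -0.043] [-0.0231  0.0433 -0.0006]
(np.float64(124.7), np.float64(42.6), 0.042) [ 0.65  -0.054] [-0.0421  0.0623 -0.0006]
(np.float64(131.6), np.float64(30.5), 0.042) [ 0.64  -0.065] [-0.0653  0.0777 -0.0006]
(np.float64(136.0), np.float64(17.0), 0.042) [ 0.629 -0.073] [-0.0917  0.0883 -0.0006]
[-0.58303757  0.19310741  0.50517282] [(0.67, array([-2. , -0.2]), 0.006)]
```

>>> jog_arm:
  motion: "0 -0.009 0.021 0 0 0 0;0 -0.023 0.043 0 0 0 0;0 -0.042 0.062 0 0 0 0;0 -0.065 0.078 0 0 0 0;0 -0.092 0.088 0 0 0 0"

```text
time: 5.6
tool_pos: [0.6276, -0.0723, 0.0415]
tool_rot: [-0.0, 0.992, 0.124, -0.0]
contact_force: [-0.3, 0.5, -0.6]
gripper_width: -0.001
grasp_force: 0.0
```

```bash
python3 - <<'E'
from h import *
import cv2
arc([0,-10,-20,-30,-40,-50])
f=grab_frame("scene"); cv2.imwrite("pics/s2.png",cv2.resize(f["color"][120:340,60:380,::-1],None,fx=2,fy=2))
print([(round(d["p"],2),rig(d["at"]).round(1),round(d["at"][2],3)) for d in place_of("scene","cam_lever_mid")[:2]])
E
```

```text
tool in rig [135.1  15.9] [ 0.6276 -0.0723  0.0415] tool axes yaw wrt rig -3.69
(np.float64(136.0), np.float64(17.0), 0.042) [ 0.629 -0.073] [ 0.0023  0.0017 -0.001 ]
(np.float64(138.4), np.float64(7.6), 0.042) [ 0.621 -0.078] [-0.0161  0.0077 -0.001 ]
(np.float64(139.3), np.float64(-2.6), 0.042) [ 0.611 -0.082] [-0.0364  0.0108 -0.001 ]
(np.float64(138.5), np.float64(-13.3), 0.042) [ 0.601 -0.085] [-0.0578  0.0106 -0.001 ]
(np.float64(135.8), np.float64(-24.2), 0.042) [ 0.59  -0.085] [-0.0799  0.0066 -0.001 ]
(np.float64(130.9), np.float64(-35.0), 0.042) [ 0.578 -0.084] [-0.1021 -0.0018 -0.001 ]
[(0.59, array([100.5,  53.6]), 0.055)]
```

View pics/s2.png

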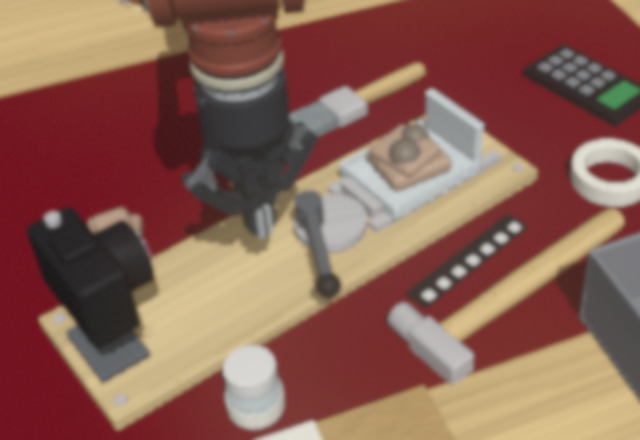

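The lever (hub (310,205) to ball (325,285) in the crop) has not moved, although the fingers, tip near (262,228), are already past it. I'll check where the fingers really are against the calibration and depth.

```bash
cat >> h.py <<'E'
def proj(f,p):
    T=np.linalg.inv(f["world_from_camera"]); q=(T@np.r_[p,1])[:3]
    u=np.array([q[0]/-q[2],-q[1]/-q[2]]); u=u*(1+f["k1"]*(u@u)); K=np.array(f["intrinsics"])
    return (K@np.r_[u,1])[:2].round(1),-q[2]
def unproj(f,u,v):
    import cv2
    K=np.array(f["intrinsics"]); z=f["range_z"][v,u]
    x=cv2.undistortPoints(np.array([[[u,v]]],float),K,np.array([f["k1"],0,0,0]))[0,0]
    return (f["world_from_camera"]@np.r_[x[0]*z,-x[1]*z,-z,1])[:3]
E
python3 - <<'E'
from h import *
f=grab_frame("scene"); st=state()
print("tcp",proj(f,st["tool_pos"]),"axis",proj(f,np.r_[w(70,0),.049]),"lever",proj(f,np.r_[w(104,61),.049]))
for u,v in [(191,232),(190,228),(192,235),(215,222),(220,245),(223,262),(226,233)]:
    p=unproj(f,u,v); print((u,v),rig(p).round(),(p[2]*1e3).round())
E
```

```text
tcp (array([192.9, 247. ]), np.float64(0.9900585284698797)) axis (array([215. , 224.1]), np.float64(1.0258524771016786)) lever (array([220.1, 249.4]), np.float64(0.9739284739753435))
(191, 232) [141.  28.] 93.0
(190, 228) [142.  30.] 105.0
(192, 235) [140.  28.] 85.0
(215, 222) [75.  9.] 64.0
(220, 245) [104.  62.] 61.0
(223, 262) [123.  96.] 57.0
(226, 233) [60. 20.] 33.0
```

```bash
python3 - <<'E'
from h import *
f=grab_frame("scene"); st=state(); print(st["joint_pos"].round(4),st["tool_pos"].round(4),st["gripper_width"])
for u in (188,191,194):
  print(u,[(v,*rig(p:=unproj(f,u,v)).round().astype(int),int(p[2]*1e3)) for v in range(232,254,2)])
g=grab_frame("wrist"); print(np.round(g["world_from_camera"],3).tolist())
h=grab_frame("top"); print("top tcp",proj(h,st["tool_pos"]))
import cv2; cv2.imwrite("pics/w3.png",g["color"][:,:,::-1])
E
```

```text
[-2.3110e-01  2.1050e-01  1.7150e+00  2.0000e-04  1.2158e+00  1.0912e+00] [ 0.6282 -0.0715  0.0416] 0.00206420953114567
188 [(232, np.int64(145), np.int64(25), 93), (234, np.int64(145), np.int64(23), 87), (236, np.int64(147), np.int64(25), 84), (238, np.int64(115), np.int64(-33), 16), (240, np.int64(118), np.int64(-29), 15), (242, np.int64(121), np.int64(-24), 15), (244, np.int64(124), np.int64(-21), 14), (246, np.int64(128), np.int64(-15), 15), (248, np.int64(130), np.int64(-12), 13), (250, np.int64(132), np.int64(-9), 12), (252, np.int64(137), np.int64(-2), 15)]
191 [(232, np.int64(142), np.int64(30), 95), (234, np.int64(142), np.int64(30), 90), (236, np.int64(143), np.int64(29), 85), (238, np.int64(143), np.int64(29), 80), (240, np.int64(114), np.int64(-24), 16), (242, np.int64(116), np.int64(-22), 13), (244, np.int64(120), np.int64(-17), 14), (246, np.int64(123), np.int64(-11), 15), (248, np.int64(125), np.int64(-9), 13), (250, np.int64(129), np.int64(-3), 14), (252, np.int64(131), np.int64(0), 13)]
194 [(232, np.int64(135), np.int64(28), 89), (234, np.int64(137), np.int64(31), 87), (236, np.int64(136), np.int64(29), 81), (238, np.int64(105), np.int64(-27), 14), (240, np.int64(109), np.int64(-21), 15), (242, np.int64(111), np.int64(-18), 13), (244, np.int64(115), np.int64(-13), 14), (246, np.int64(118), np.int64(-10), 13), (248, np.int64(122), np.int64(-3), 15), (250, np.int64(125), np.int64(2), 16), (252, np.int64(128), np.int64(6), 15)]
[[0.246, 0.927, 0.283, 0.701], [-0.969, 0.235, 0.073, -0.053], [0.001, -0.292, 0.956, 0.218], [0.0, 0.0, 0.0, 1.0]]
top tcp (array([348.3, 198.5]), np.float64(1.1801180541741705))
```

View pics/w3.png

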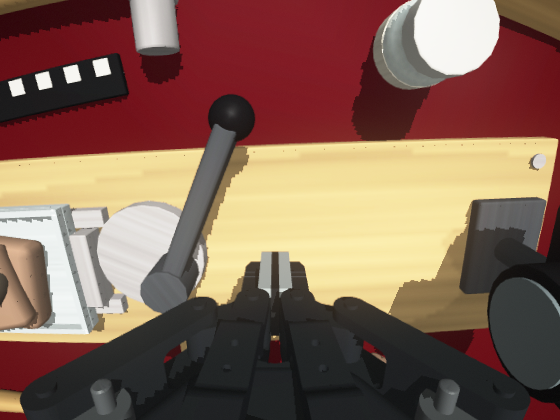

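```bash
python3 - <<'E'
from h import *
g=grab_frame("wrist"); st=state(); print("tcp",proj(g,st["tool_pos"]))
for u,v in [(266,254),(284,254),(275,256),(266,270),(284,270),(284,285),(250,270),(300,270)]:
    p=unproj(g,u,v); print((u,v),rig(p).round(),(p[2]*1e3).round())
f=grab_frame("scene")
# all scene-depth points near the tool column: lowest finger height
vv,uu=np.mgrid[215:250:1,175:208:1]; pts=np.array([unproj(f,u,v) for u,v in zip(uu.ravel(),vv.ravel())])
r=(pts[:,:2]-t)@M*1e3; m=(abs(r[:,0]-136)<20)&(abs(r[:,1]-16)<20)&(pts[:,2]>.025); print(m.sum(),np.percentile(pts[m,2],[0,2,10,50]).round(4), r[m][pts[m,2]<.095].min(0),r[m][pts[m,2]<.095].max(0))
E
```

```text
tcp (array([275.1, 241.7]), np.float64(0.19067977446908957))
(266, 254) [131.  29.] 83.0
(284, 254) [139.  28.] 83.0
(275, 256) [135.  28.] 85.0
(266, 270) [131.  28.] 98.0
(284, 270) [139.  28.] 99.0
(284, 285) [138.  29.] 112.0
(250, 270) [123.  25.] 91.0
(300, 270) [146.  24.] 91.0
380 [0.0721 0.079  0.0849 0.1093] [124.14217915  10.66114529] [151.0828801   31.77205707]
```

Both cameras put the fingertips about 79 mm above the table where the state reports a TCP height of 42 mm. The real tips are about 37 mm higher than reported, and they passed over the lever. I'll go back behind the lever and come down by that much more, checking on the way.

```bash
python3 - <<'E'
from h import *
plan((63,95,.042),(63,95,.008))
E
```

```text
tool in rig [134.3  17.4] [ 0.6287 -0.0711  0.0416] tool axes yaw wrt rig -3.63
(63, 95, 0.042) [0.681 0.021] [ 0.1459 -0.1521 -0.0007]
(63, 95, 0.008) [0.681 0.021] [ 0.1459 -0.1521  0.0673]
```

>>> jog_arm:
  motion: "0 0.146 -0.152 0 0 0 0;0 0.146 -0.152 0 0 0 0;0 0.146 -0.152 0 0 0 0;0 0.146 -0.152 0.03 0 0 0;0 0.146 -0.152 0.03 0 0 0"

```text
time: 6.62
tool_pos: [0.6782, 0.0194, 0.0237]
tool_rot: [-0.0, 0.992, 0.124, -0.002]
contact_force: [0.0, -0.2, -0.9]
gripper_width: 0.002
grasp_force: 0.0
```

>>> jog_arm:
  motion: "0 0 0 0.01 0 0 0;0 0 0 0.02 0 0 0;0 0 0 0.03 0 0 0;0 0 0 0.037 0 0 0;0 0 0 0.037 0 0 0"

```text
time: 7.25
tool_pos: [0.6802, 0.0202, 0.0076]
tool_rot: [-0.0, 0.992, 0.124, -0.0]
contact_force: [-0.9, -0.1, -0.5]
gripper_width: -0.002
grasp_force: 0.0
```

```bash
python3 - <<'E'
from h import *
import cv2
arc([70,61,50,40,30],z=.008)
f=grab_frame("scene"); cv2.imwrite("pics/s4.png",cv2.resize(f["color"][120:340,60:380,::-1],None,fx=2,fy=2))
p0=rig(state()["tool_pos"]); print("tcp px",proj(f,state()["tool_pos"]+[0,0,.037]))
u0,v0=proj(f,state()["tool_pos"]+[0,0,.037])[0].astype(int)
vv,uu=np.mgrid[v0-30:v0+20,u0-20:u0+20]; pts=np.array([unproj(f,u,v) for u,v in zip(uu.ravel(),vv.ravel())])
r=(pts[:,:2]-t)@M*1e3; m=(abs(r-p0).max(1)<20)&(pts[:,2]>.025); print(m.sum(),np.percentile(pts[m,2],[0,2,10,50]).round(4))
E
```

```text
tool in rig [63.2 94.4] [0.6802 0.0202 0.0076] tool axes yaw wrt rig -3.66
(np.float64(70.6), np.float64(70.0), 0.008) [0.659 0.006] [-0.0478  0.018  -0.0008]
(np.float64(81.0), np.float64(69.4), 0.008) [ 0.662 -0.004] [-0.0476  0.0388 -0.0008]
(np.float64(93.9), np.float64(66.1), 0.008) [ 0.663 -0.018] [-0.0526  0.065  -0.0009]
(np.float64(105.3), np.float64(60.6), 0.008) [ 0.661 -0.03 ] [-0.0621  0.0884 -0.0009]
(np.float64(115.8), np.float64(52.7), 0.008) [ 0.657 -0.043] [-0.0765  0.1104 -0.0008]
tcp px (array([248.9, 250.2]), np.float64(0.9769012030973033))
570 [0.0399 0.0458 0.0545 0.0915]
```

View pics/s4.png

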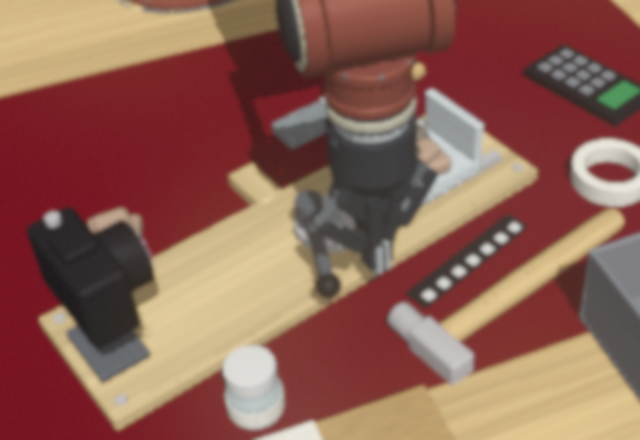

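The tips, at (380,265) in the crop and about 44 mm high, are now level with the lever and on its carriage side. Next I push.

>>> jog_arm:
  motion: "0 -0.03 0.005 0 0 0 0;0 -0.048 0.018 0 0 0 0;0 -0.048 0.039 0 0 0 0;0 -0.053 0.065 0 0 0 0;0 -0.062 0.088 0 0 0 0"

```text
time: 7.92
tool_pos: [0.6614, -0.0307, 0.008]
tool_rot: [-0.0, 0.992, 0.124, 0.0]
contact_force: [0.4, 2.9, 0.5]
gripper_width: 0.005
grasp_force: 1.2
```

```bash
python3 - <<'E'
from h import *
arc([40,30,20,10,0,-10,-20],z=.008)
f=grab_frame("scene"); print(state()["contact_force"],[(round(d["p"],2),rig(d["at"]).round(1),round(d["at"][2],3)) for d in place_of("scene","cam_lever_mid")[:2]])
E
```

```text
tool in rig [105.9  60.9] [ 0.6614 -0.0307  0.008 ] tool axes yaw wrt rig -3.68
(np.float64(105.3), np.float64(60.6), 0.008) [ 0.661 -0.03 ] [-0.0007 -0.0011 -0.    ]
(np.float64(115.8), np.float64(52.7), 0.008) [ 0.657 -0.043] [-0.0151  0.0208 -0.    ]
(np.float64(124.7), np.float64(42.6), 0.008) [ 0.65  -0.054] [-0.0341  0.0399 -0.0001]
(np.float64(131.6), np.float64(30.5), 0.008) [ 0.64  -0.065] [-0.0574  0.0552 -0.0001]
(np.float64(136.0), np.float64(17.0), 0.008) [ 0.629 -0.073] [-0.0838  0.0657 -0.0001]
(np.float64(138.4), np.float64(7.6), 0.008) [ 0.621 -0.078] [-1.022e-01  7.170e-02 -1.000e-04]
(np.float64(139.3), np.float64(-2.6), 0.008) [ 0.611 -0.082] [-1.224e-01  7.480e-02 -1.000e-04]
[ 0.1235593   0.52426077 -0.69435679] [(0.57, array([118.9,  42.1]), 0.056), (0.56, array([-333.9,    4.3]), -0.004)]
```

Contact is made at about 3 N, and the lever is turning (now about 40°).

>>> jog_arm:
  motion: "0 -0.015 0.021 0 0 0 0;0 -0.034 0.04 0 0 0 0;0 -0.057 0.055 0 0 0 0;0 -0.084 0.066 0 0 0 0;0 -0.102 0.072 0 0 0 0"

```text
time: 8.65
tool_pos: [0.6202, -0.0783, 0.0082]
tool_rot: [0.0, 0.992, 0.124, 0.0]
contact_force: [1.7, 1.8, 0.1]
gripper_width: 0.003
grasp_force: 1.4
```

```bash
python3 - <<'E'
from h import *
arc([-10,-20,-30,-40,-50,-60,-70,-80,-90],z=.008)
f=grab_frame("scene"); print(state()["contact_force"],[(round(d["p"],2),rig(d["at"]).round(1),round(d["at"][2],3)) for d in place_of("scene","cam_lever_mid")[:2]])
E
```

```text
tool in rig [138.4   7. ] [ 0.6202 -0.0783  0.0082] tool axes yaw wrt rig -3.69
(np.float64(138.4), np.float64(7.6), 0.008) [ 0.621 -0.078] [ 0.0012 -0.0002  0.0005]
(np.float64(139.3), np.float64(-2.6), 0.008) [ 0.611 -0.082] [-0.019   0.003   0.0005]
(np.float64(138.5), np.float64(-13.3), 0.008) [ 0.601 -0.085] [-0.0405  0.0027  0.0005]
(np.float64(135.8), np.float64(-24.2), 0.008) [ 0.59  -0.085] [-0.0626 -0.0013  0.0004]
(np.float64(130.9), np.float64(-35.0), 0.008) [ 0.578 -0.084] [-0.0848 -0.0096  0.0004]
(np.float64(123.8), np.float64(-45.1), 0.008) [ 0.566 -0.08 ] [-0.1059 -0.0225  0.0004]
(np.float64(114.6), np.float64(-54.0), 0.008) [ 0.555 -0.074] [-0.1248 -0.0397  0.0004]
(np.float64(103.3), np.float64(-61.1), 0.008) [ 0.545 -0.066] [-0.1404 -0.0614  0.0004]
(np.float64(90.5), np.float64(-66.0), 0.008) [ 0.536 -0.055] [-0.1519 -0.0863  0.0003]
[ 1.40129212 -0.60807061  0.4731864 ] [(0.59, array([138.4, -14.5]), 0.056)]
```

>>> jog_arm:
  motion: "0 -0.019 0.003 0 0 0 0;0 -0.04 0.003 0 0 0 0;0 -0.063 -0.001 0 0 0 0;0 -0.085 -0.01 0 0 0 0;0 -0.106 -0.022 0 0 0 0"

```text
time: 9.38
tool_pos: [0.5661, -0.0801, 0.0082]
tool_rot: [0.0, 0.992, 0.124, 0.0]
contact_force: [3.2, -0.6, 0.9]
gripper_width: -0.001
grasp_force: 1.4
```

```bash
python3 - <<'E'
from h import *
arc([-60,-70,-80,-90,-95],z=.008)
f=grab_frame("scene"); print(state()["contact_force"],[(round(d["p"],2),rig(d["at"]).round(1),round(d["at"][2],3)) for d in place_of("scene","cam_lever_mid")[:2]])
E
```

```text
tool in rig [123.5 -45. ] [ 0.5661 -0.0801  0.0082] tool axes yaw wrt rig -3.66
(np.float64(123.8), np.float64(-45.1), 0.008) [ 0.566 -0.08 ] [-0.0001  0.0006  0.0004]
(np.float64(114.6), np.float64(-54.0), 0.008) [ 0.555 -0.074] [-0.0191 -0.0166  0.0004]
(np.float64(103.3), np.float64(-61.1), 0.008) [ 0.545 -0.066] [-0.0347 -0.0383  0.0004]
(np.float64(90.5), np.float64(-66.0), 0.008) [ 0.536 -0.055] [-0.0461 -0.0632  0.0004]
(np.float64(85.6), np.float64(-67.6), 0.008) [ 0.533 -0.051] [-0.0499 -0.0728  0.0004]
[ 1.98834113 -0.41734131  0.70268173] [(0.65, array([110.2, -66.5]), 0.056), (0.23, array([-31.3, 116.9]), 0.004)]
```

>>> jog_arm:
  motion: "0 -0.019 -0.017 0 0 0 0;0 -0.035 -0.038 0 0 0 0;0 -0.046 -0.06 0 0 0 0;0 -0.046 -0.063 0 0 0 0;0 -0.046 -0.063 0 0 0 0"

```text
time: 10.1
tool_pos: [0.5357, -0.0545, 0.0075]
tool_rot: [-0.001, 0.992, 0.124, -0.001]
contact_force: [-0.3, -0.7, -0.5]
gripper_width: 0.003
grasp_force: 0.0
```

```bash
python3 - <<'E'
from h import *
import cv2
plan((90,-66,.008),(130,-66,.008),(130,-66,.15))
f=grab_frame("scene"); print(state()["contact_force"],[(round(d["p"],2),rig(d["at"]).round(1),round(d["at"][2],3)) for d in place_of("scene","cam_lever_mid")[:2]])
f=grab_frame("top"); print([(round(d["p"],2),rig(d["at"]).round(1),round(d["at"][2],3)) for d in place_of("top","cam_lever_mid")[:2]])
E
```

```text
tool in rig [ 89.8 -66. ] [ 0.5357 -0.0545  0.0075] tool axes yaw wrt rig -3.64
(90, -66, 0.008) [ 0.536 -0.055] [ 0.0001  0.0003 -0.0009]
(130, -66, 0.008) [ 0.548 -0.093] [ 0.0052  0.0802 -0.001 ]
(130, -66, 0.15) [ 0.548 -0.093] [ 0.0047  0.0798 -0.285 ]
[0.09313429 0.67483248 0.38270069] []
[(0.67, array([-43.6, 183.5]), 0.002), (0.5, array([ 67.1, -74.8]), 0.053)]
```

>>> jog_arm:
  motion: "0 0.003 0.04 0 0 0 0;0 0.003 0.04 -0.1 0 0 0;0 0.003 0.04 -0.22 0 0 0;0 0.003 0.04 -0.28 0 0 0;0 0.003 0.04 -0.28 0 0 0"

```text
time: 10.92
tool_pos: [0.5457, -0.0759, 0.152]
tool_rot: [0.002, 0.992, 0.124, 0.003]
contact_force: [-0.3, -0.2, -0.7]
gripper_width: 0.004
grasp_force: 0.0
```

```bash
python3 - <<'E'
from h import *
plan((-165,0,.15),(-165,0,.02))
for c in("scene","top"):
  f=grab_frame(c)
  for n in("cam_lever_mid","push_face","tray_mid","fossil"): print(c,n,[(round(d["p"],2),rig(d["at"]).round(1),round(d["at"][2],3)) for d in place_of(c,n)[:2]])
E
```

```text
tool in rig [113.2 -63.2] [ 0.5457 -0.0759  0.152 ] tool axes yaw wrt rig -3.71
(-165, 0, 0.15) [0.52  0.208] [ 0.0901 -0.5635  0.0024]
(-165, 0, 0.02) [0.52  0.208] [ 0.0884 -0.5645  0.2624]
scene cam_lever_mid [(0.83, array([ 72.1, -75.5]), 0.054), (0.45, array([-43. , 180.5]), 0.001)]
scene push_face [(0.58, array([-1.278e+02,  1.000e-01]), 0.054)]
scene tray_mid [(0.58, array([-52.8,   0.3]), 0.035), (0.39, array([-44.3, 181.9]), -0.0)]
scene fossil [(0.91, array([-55.8,   5.5]), 0.034)]
top cam_lever_mid [(0.88, array([ 66.9, -73.6]), 0.051), (0.64, array([-101. , -147.9]), -0.004)]
top push_face [(0.93, array([-120.7,    1. ]), 0.059)]
top tray_mid [(0.67, array([-53.7,  -0. ]), 0.032), (0.39, array([-32.9, 112.2]), -0.002)]
top fossil [(0.65, array([-55.4,  -0.5]), 0.031)]
```

>>> jog_arm:
  motion: "0 0.09 -0.564 0 0 0 0;0 0.09 -0.564 0 0 0 0;0 0.09 -0.564 0 0 0 0;0 0.09 -0.564 0 0 0 0;0 0.09 -0.564 0 0 0 0"

```text
time: 12.05
tool_pos: [0.5164, 0.2131, 0.148]
tool_rot: [-0.0, 0.992, 0.125, 0.0]
contact_force: [0.6, 0.3, -0.2]
gripper_width: -0.0
grasp_force: 0.0
```

```bash
python3 - <<'E'
from h import *
plan((-165,0,.15),(-165,0,.018))
E
```

```text
tool in rig [-170.7   -2.2] [0.5164 0.2131 0.148 ] tool axes yaw wrt rig -3.51
(-165, 0, 0.15) [0.52  0.208] [ 0.005   0.0111 -0.0041]
(-165, 0, 0.018) [0.52  0.208] [0.005  0.0112 0.2599]
```

>>> jog_arm:
  motion: "0 0 0 0.1 0 0 0;0 0 0 0.18 0 0 0;0 0 0 0.23 0 0 0;0 0 0 0.25 0 0 0;0 0 0 0.26 0 0 0"

```text
time: 12.68
tool_pos: [0.5174, 0.2104, 0.0181]
tool_rot: [-0.0, 0.992, 0.124, 0.0]
contact_force: [-0.0, 0.2, 0.4]
gripper_width: 0.006
grasp_force: 0.0
```

```bash
python3 - <<'E'
from h import *
import cv2
plan((-150,0,.018),(-137,0,.018),(-98,0,.018))
f=grab_frame("scene"); cv2.imwrite("pics/s5.png",cv2.resize(f["color"][100:320,140:460,::-1],None,fx=2,fy=2))
E
```

```text
tool in rig [-167.8   -2. ] [0.5174 0.2104 0.0181] tool axes yaw wrt rig -3.66
(-150, 0, 0.018) [0.525 0.194] [0.0062 0.0353 0.0002]
(-137, 0, 0.018) [0.529 0.182] [0.0079 0.0613 0.0002]
(-98, 0, 0.018) [0.541 0.145] [0.0129 0.1391 0.0002]
```

View pics/s5.png

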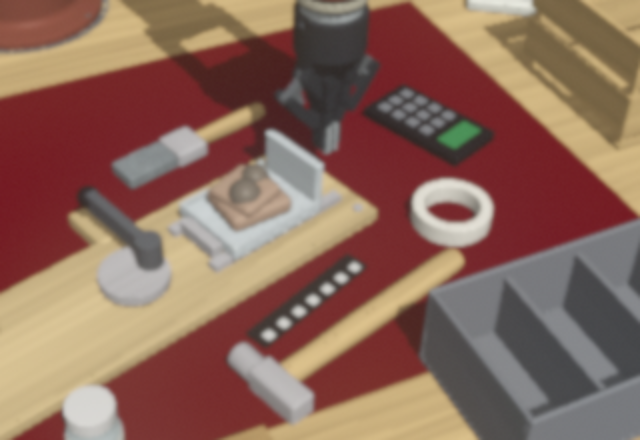

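The crop shows the lever (ball at (87,197), hub at (148,250)) squarely over the tongue and the carriage still back. The fingertips at (330,145) are just behind the plate, so I can push gently.

>>> jog_arm:
  motion: "0 0.006 0.025 0 0 0 0;0 0.007 0.04 0 0 0 0;0 0.007 0.046 0 0 0 0;0 0.007 0.052 0 0 0 0;0 0.008 0.058 0 0 0 0"

```text
time: 13.35
tool_pos: [0.5281, 0.1831, 0.018]
tool_rot: [-0.0, 0.992, 0.124, 0.0]
contact_force: [-0.6, 0.1, -0.3]
gripper_width: -0.003
grasp_force: 0.0
```

>>> jog_arm:
  motion: "0 0 0.006 0 0 0 0;0 0.001 0.012 0 0 0 0;0 0.001 0.018 0 0 0 0;0 0.001 0.024 0 0 0 0;0 0.002 0.03 0 0 0 0"

```text
time: 13.98
tool_pos: [0.5326, 0.1687, 0.0179]
tool_rot: [-0.0, 0.992, 0.124, -0.0]
contact_force: [-0.9, 1.7, -0.3]
gripper_width: 0.002
grasp_force: 0.8
```

>>> jog_arm:
  motion: "0 0 0.006 0 0 0 0;0 0.001 0.012 0 0 0 0;0 0.001 0.018 0 0 0 0;0 0.001 0.024 0 0 0 0;0 0.002 0.03 0 0 0 0"

```text
time: 14.6
tool_pos: [0.5374, 0.1544, 0.0179]
tool_rot: [0.0, 0.992, 0.124, -0.0]
contact_force: [-1.5, 0.5, -0.4]
gripper_width: 0.001
grasp_force: 0.8
```

```bash
python3 - <<'E'
from h import *
plan((-98,0,.018))
for c in("scene","top"):
  f=grab_frame(c)
  for n in("cam_lever_mid","push_face","tray_mid","fossil"): print(c,n,[(round(d["p"],2),rig(d["at"]).round(1),round(d["at"][2],3)) for d in place_of(c,n)[:1]])
E
```

```text
tool in rig [-108.4   -0.2] [0.5374 0.1544 0.0179] tool axes yaw wrt rig -3.66
(-98, 0, 0.018) [0.541 0.145] [ 0.0018  0.0207 -0.0002]
scene cam_lever_mid [(0.8, array([ 70.6, -75. ]), 0.054)]
scene push_face [(0.9, array([-96.7,   2.8]), 0.054)]
scene tray_mid [(0.72, array([-25.8,  -1.7]), 0.033)]
scene fossil [(0.82, array([-27.1,   4.2]), 0.03)]
top cam_lever_mid [(0.84, array([ 67.9, -72.8]), 0.052)]
top push_face [(0.64, array([-92.2,  -1. ]), 0.057)]
top tray_mid [(0.77, array([-24.8,   1.5]), 0.034)]
top fossil [(0.79, array([-24.7,  -2.8]), 0.032)]
```

>>> jog_arm:
  motion: "0 0 0.004 0 0 0 0;0 0 0.008 0 0 0 0;0 0.001 0.012 0 0 0 0;0 0.001 0.016 0 0 0 0;0 0.001 0.018 0 0 0 0"

```text
time: 15.72
tool_pos: [0.5402, 0.1459, 0.018]
tool_rot: [0.0, 0.992, 0.124, -0.0]
contact_force: [-0.8, 1.8, 0.8]
gripper_width: 0.001
grasp_force: 0.8
```

>>> jog_arm:
  motion: "0 0 0.002 0 0 0 0;0 0 0.004 0 0 0 0;0 0 0.006 0 0 0 0;0 0 0.006 0 0 0 0;0 0 0.006 0 0 0 0"

```text
time: 16.35
tool_pos: [0.5404, 0.145, 0.018]
tool_rot: [-0.002, 0.992, 0.124, -0.0]
contact_force: [-1.9, 8.4, 0.9]
gripper_width: -0.004
grasp_force: 4.1
```

The force rose to 8 N and the tool stopped with its face near rig x -84, which is the 38 mm hard stop. I back off along -x and lift.

>>> jog_arm:
  motion: "0 0 -0.02 0 0 0 0;0 -0.002 -0.06 0 0 0 0;0 -0.005 -0.1 0 0 0 0;0 -0.005 -0.1 -0.08 0 0 0;0 -0.005 -0.1 -0.16 0 0 0"

```text
time: 16.98
tool_pos: [0.525, 0.1921, 0.0982]
tool_rot: [0.0, 0.992, 0.125, -0.001]
contact_force: [0.2, -0.6, -0.1]
gripper_width: 0.002
grasp_force: 0.0
```

```bash
python3 - <<'E'
from h import *
import cv2
print(state()["contact_force"])
for c in("scene","top"):
  f=grab_frame(c)
  if c=="scene": cv2.imwrite("pics/s6.png",cv2.resize(f["color"][100:320,140:460,::-1],None,fx=2,fy=2))
  for n in("cam_lever_mid","push_face","tray_mid","fossil"): print(c,n,[(round(d["p"],2),rig(d["at"]).round(1),round(d["at"][2],3)) for d in place_of(c,n)[:1]])
E
```

```text
[ 0.20406103 -0.55793247 -0.08144906]
scene cam_lever_mid [(0.75, array([ 68.1, -76.3]), 0.054)]
scene push_face [(0.85, array([-87.9,  -0.7]), 0.054)]
scene tray_mid [(0.81, array([-15.1,  -4.7]), 0.032)]
scene fossil [(0.83, array([-19.6,   2.4]), 0.033)]
top cam_lever_mid [(0.58, array([ 69.6, -75.2]), 0.054)]
top push_face [(0.96, array([-84.1,  -0.3]), 0.056)]
top tray_mid [(0.85, array([-15.1,  -0.3]), 0.036)]
top fossil [(0.86, array([-18.2,   0.1]), 0.031)]
```

View pics/s6.png

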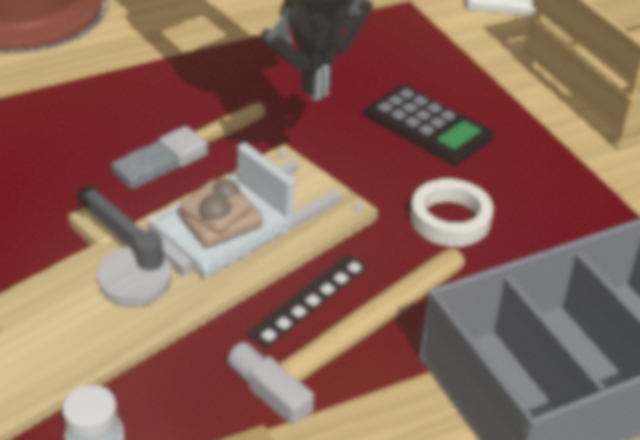

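The carriage is home with its shoe at the disc (about (178,250)). The lever is still over the tongue, the fossil lies mid-deck at (220,210), and the tool at (320,90) is clear of everything.

```bash
python3 -c "
from plant import *
print(job_done())"
```

```text
the job is handed in; nothing more can be done
None
```

The job is handed in (no verdict was returned): the cam is at its low point, the carriage is fully home against its stop and the fossil is still mid-deck; the first lever push passed over the lever because the real fingertips sit about 37 mm above the reported TCP, so I corrected for that and repeated it.

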